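# Shift the filament winder into third

## Task

The gear lever of the filament winder stands somewhere in the left-hand lane of its H-shaped gate. Push its yellow knob with the fingertips along that lane to the middle channel (if it is not level with it already), across to the right, and then forward (away from the robot) until it is fully home in the third slot, the far right one marked with three red dots. Do not let it slip into the fourth slot (near right) on the way, do not force, squeeze or lift the knob, leave everything else on the bench where it is, and finish with the hand clear.

Things in the scene. Friction and masses are not known exactly. Their poses are not given: they have to be found in the camera images.
- winder: Filament winder, fixed to the bench, turned up to 0.3 rad: blue gearbox 240 (x) x 200 (y) x 88 mm high with an aluminium H-gate on top; to its left (y +160 to +230) a red spool 152 mm across, top 176 mm up, on a bed ending at y +310. Origin on the bench under the gate's centre; x is 'forward' (away from the robot), y left, z up.
- gate_center (a point): Centre of the H-gate at its top face, 100 mm above the bench, on the winder's axes. The plate is 104 x 104 mm; lanes lie 22 mm left and right, joined by one middle channel. Slots, marked by 1 to 4 dots: first far left (+x, +y), second near left (-x, +y), third far right (+x, -y), fourth near right (-x, -y).
- knob_center (a point): Centre of the lever's yellow ball knob, 36 mm diameter, on a 10 mm stem. The lever tilts about a pivot 40 mm above the bench under the gate's centre, 125 mm from the knob's centre. With a = gear_across and p = gear_along, the knob's centre in the winder's frame is x = 0.125 sin p, y = -0.125 sin a cos p, z = 0.040 + 0.125 cos a cos p (m): 165 mm up when upright, 148 mm in a slot.
- gear_across (a joint): Sideways tilt of the lever, rad: +0.374 right lane (third, fourth), -0.374 left lane (first, second), its hard stops. It stays where it is left; moving it takes about 3 N at the knob. The gate lets it change lane only while gear_along is within about 0.06 of 0.
- gear_along (a joint): Fore-and-aft tilt of the lever, rad: +0.374 fully forward (winder's +x, home in first or third), 0 in the middle channel, -0.374 fully back (second or fourth), hard stops at both ends. It stays where it is left; moving it takes about 3 N at the knob. It starts anywhere from -0.34 to 0.34.
- knob_lift (a joint): How far the knob is pulled up along its stem, m, 0 to 0.012; a spring holds it down at 0 (10 N to begin lifting).
- green_spool: Loose small green filament spool with grey flanges lying flat, 100 mm across, 50 mm high, behind the gearbox (its far side). Origin at the centre of its underside. Leave alone.
- printed_gear: Loose orange printed gear, about 42 mm across, 10 mm thick, lying on the near right corner of the gearbox's top, 88 mm above the bench. Origin at the centre of its underside. Leave alone.
- glue: Loose glue bottle, 36 mm diameter, 100 mm tall, standing right of the gearbox. Origin at the centre of its underside. Leave alone.
- mug: Loose blue mug, 76 mm across the rim, 90 mm tall, standing right of the gearbox. Origin at the centre of its underside. Leave alone.
- jar: Loose clear jar, 60 mm diameter, 80 mm tall, standing right of the gearbox. Origin at the centre of its underside. Leave alone.
- screwdriver: Loose screwdriver, 200 mm long, red handle 26 mm thick, lying on the bench right of and nearer than the gearbox. Origin at its middle. Leave alone.
- tin: Loose round steel tin with a copper-coloured lid, 40 mm diameter, 22 mm high, standing on the far right corner of the gearbox's top, 88 mm above the bench. Origin at the centre of its underside. Leave alone.

How it is judged:
By the outcome, as a careful person would: the job done as asked, in the order asked, and still so for the second after the job is handed in, with the robot touching nothing.
It also fails if it takes over 51 s, if anything falls off the work surface, if the arm or the gripper's body presses on something with over 40 N, if the wrist force passes 120 N, or if a joint passes its speed limit or range.

## Robot

A 7-joint arm with a two-finger parallel gripper is mounted at the origin on the work surface. World frame = base frame: x ahead of the robot, y to its left, z up, the work surface at z = 0. Lengths are in m, angles in rad, forces in N, time in s.
With the tool pointing down it reaches from about 0.425 to 0.925 m from the base axis. Payload 6.8 kg.
Tool frame: the origin (TCP) lies between the finger pads; the fingertips stand r.tip_extent ahead of it and the grasp point (between the pads) lies 5 mm behind it (r.tip_extent is the distance from the TCP to the fingertips, in m); y points along the fingers, x is the direction in which the jaws open and shut, and the axes are right-handed (so a half turn about y gives the same grasp; the last joint's range is limited). The gripper opens to 85 mm and grips with 20 to 120 N. Pads are 22 mm wide; open, the fingers measure 114 mm over their backs; the gripper's body (76 mm by 85 mm) begins 54 mm behind the grasp point. The pads swing forward as they close: fully open they stand 13 mm farther back than shut.
Start: joints at [1.007, 0.477, 0.022, 1.555, -0.011, 1.109, -0.083], TCP at [0.297, -0.606, 0.208] pointing down, gripper open.
Joint ranges: [-2.96, 2.96], [-0.34, 2.1], [-1.41, 1.46], [0.24, 2.44], [-1.37, 4.51], [0.17, 1.92], [-2.96, 2.96]. Speed limits (rad/s): [2.39, 2.39, 3.14, 3.14, 3.14, 3.14, 3.14].

## Interface

Orientations are given as a rotation vector (axis times angle).
In Python, from bench import r gives the robot as it stands.
- The arm moves only by the tool send_rows, never from a script. Its argument "plan" is a list of rows, each a list of 5 numbers: the shift along the tool's x, y, z in cm, then the turn about the tool's y in degrees, then the opening, from 0 (shut) to 1 (fully open). In form: [[dx, dy, dz, spin, grip], ...]. A call has 1 to 12 rows; each row shifts and turns the commanded pose from where the row before left it, along the tool's axes as they then stand; what a row does not reach is not made up. A row lasts 1/8 s, in which the tool goes at most 62.5 mm and 10.7 degrees, less where a joint would pass 70% of its speed; a pose out of reach is approached as far as the arm can. A call is refused whole if a number of a shift passes 6.25 or a number of a turn 10.7, either way. A call with a gripper value outside its range is refused whole. The fingers move at their own pace and stop on an object; "force" is the grip in N (left out, the last holds). Time passes only in rows, so rows that do not move let the fingers close. It gives the time, the measured TCP pose, the force and the opening at its end, in the units of the state.
- r.get_obs(): the state, without advancing time (a new reading comes with each control period).
- r.grab_frame(name): name is "side" or "top"; returns a dict with "image" (480x640x3 uint8, red, green, blue), "camera_matrix" (3x3 intrinsics, pixels), "cam_to_world" (4x4, takes a point from camera to world coordinates). Camera axes: x right, y down, z forward; pixel columns grow to the right and rows downward; lengths in m; the calibration is good to about 2 mm. A picture is of the moment at which its call begins. There is no depth.
- r.hand_in(): hands the job in, once; it reports no verdict.
Trained networks look in the newest picture that a camera, given by its name, has taken for a name from the list of things; names that differ only in an ending like _2 or _b are one class to them, and where a whole thing is asked for, a point or a joint stands for the part that bears it (a point fixed in the world has none). Each returns a list of dicts, best first, with "p" (0 to 1); they miss things now and then, are a little off and sometimes report something else, mostly with a low value. They report only what shows in the picture. A call takes as long as a camera call.
- r.recognise(camera, target): "rect" ([left, top, right, bottom] in pixels, round what is visible of it).
The state is a dict: "clock": time; "joints": joint angles; "qvel": joint speeds; "tau": joint torques, N m; "tcp_pos": TCP position; "orientation": TCP orientation; "contact_force": force on the tool from outside, world axes, zero at the start; "moment": the same for the moment, N m; "grip_width": finger opening in m.
Only numpy, scipy, OpenCV 4.12 (cv2) and the standard library are available. Lean on these libraries where they do the work, as an engineer would, in place of code of your own. Each camera call takes 0.05 s, during which the arm holds its last target.

## Working session

There is one attempt and no reset: what is moved stays moved. The work goes in short steps, Python scripts to look and compute and a tool call to move; the robot and the scene stay as the last step left them, time stands still between calls to the robot, and variables do not carry over. Pictures are saved under pics/ and viewed, and the job is handed in when it is done.

Besides the shell and the picture viewer there is one more tool, called after "Request:" as name(argument=value, ...) on one line, values as JSON. send_rows: Moves the arm, as the interface text tells. Its arguments: {"type":"object","properties":{"plan":{"type":"array","items":{"type":"array","items":{"type":"number"}}},"force":{"type":"number"}},"required":["plan"]}

```bash
mkdir -p pics; ls; python3 - <<'E'
from bench import r
import cv2,json,numpy as np
print(r.get_obs(), r.tip_extent)
for c in("side","top"):
    f=r.grab_frame(c); cv2.imwrite(f"pics/{c}0.png",f["image"][:,:,::-1]); print(c,f["camera_matrix"],f["cam_to_world"])
    for t in("winder","gate_center","knob_center","green_spool","printed_gear","tin","mug","jar","glue","screwdriver"):
        try: print(t,[(np.round(d["rect"]).tolist(),round(d["p"],2)) for d in r.recognise(c,t)[:2]])
        except Exception as e: print(t,e)
E
```

```text
pics
{'clock': 0.0, 'joints': array([ 1.00690461,  0.47780911,  0.02232745,  1.5564395 , -0.01150977,
        1.10929157, -0.08310695]), 'qvel': array([ 0.00115166, -0.00116174,  0.00127063,  0.00085625, -0.00088103,
       -0.00127571, -0.00148768]), 'tau': array([ 2.92944310e-05, -5.96446466e+01,  1.60801046e+00, -2.81198323e+01,
        1.24340269e-02,  9.18953097e-03,  8.47467419e-06]), 'tcp_pos': array([ 0.29683486, -0.60553054,  0.20682452]), 'orientation': array([-1.39013636,  0.86844879, -0.86581852]), 'contact_force': array([ 0.18945194,  0.01033137, -0.01548665]), 'moment': array([-0.01667168,  0.0004912 , -0.01407646]), 'grip_width': 0.08501866574926564} 0.014
side [[617.13044011   0.         322.59817052]
 [  0.         617.13044011 235.81423621]
 [  0.           0.           1.        ]] [[-0.96030097 -0.17508946  0.21717673  0.34169606]
 [-0.27869878  0.56807342 -0.77435107  0.68972473]
 [ 0.01220839 -0.80413697 -0.59431867  0.72623261]
 [ 0.          0.          0.          1.        ]]
winder [([102.0, 260.0, 389.0, 480.0], 0.84), ([256.0, 244.0, 280.0, 268.0], 0.51)]
[... 728 characters left out ...]
0.1066726 ]
 [-0.00440668 -0.13264997 -0.99115315  1.2338537 ]
 [ 0.          0.          0.          1.        ]]
winder [([84.0, 157.0, 308.0, 311.0], 0.61), ([204.0, 214.0, 237.0, 234.0], 0.54)]
gate_center [([87.0, 160.0, 311.0, 310.0], 0.57)]
knob_center [([202.0, 210.0, 222.0, 231.0], 0.63)]
green_spool [([260.0, 129.0, 308.0, 181.0], 0.93)]
printed_gear [([203.0, 209.0, 222.0, 234.0], 0.6), ([256.0, 278.0, 279.0, 304.0], 0.59)]
tin [([284.0, 187.0, 302.0, 207.0], 0.67)]
mug [([324.0, 225.0, 377.0, 270.0], 0.68)]
jar [([350.0, 182.0, 381.0, 214.0], 0.92)]
glue [([337.0, 283.0, 357.0, 300.0], 0.82)]
screwdriver [([365.0, 288.0, 382.0, 380.0], 0.57), ([323.0, 224.0, 380.0, 266.0], 0.41)]
```

```bash
python3 - <<'E'
import cv2
a=cv2.imread("pics/top0.png")
cv2.imwrite("pics/topc.png",cv2.resize(a[120:340,80:400],(800,550),interpolation=cv2.INTER_CUBIC))
a=cv2.imread("pics/side0.png")
cv2.imwrite("pics/sidec.png",cv2.resize(a[200:480,90:490],(800,560),interpolation=cv2.INTER_CUBIC))
E
```

```text
(no output)
```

View pics/topc.png

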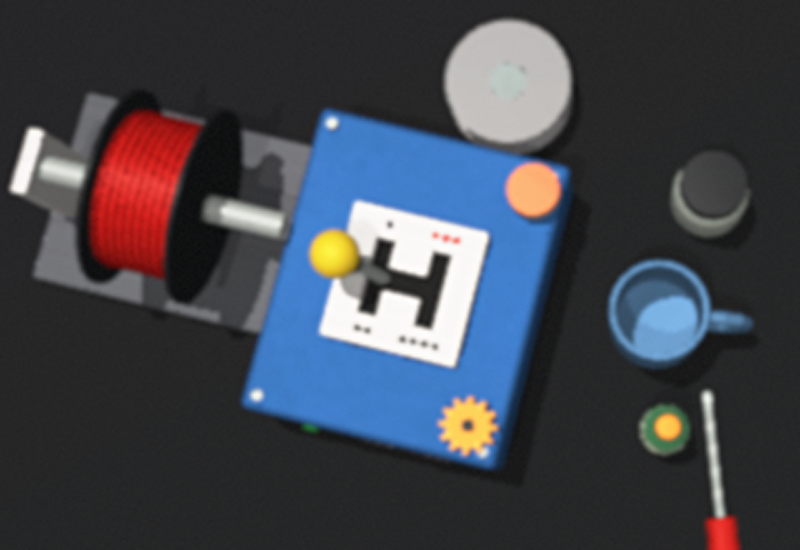

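View pics/sidec.png

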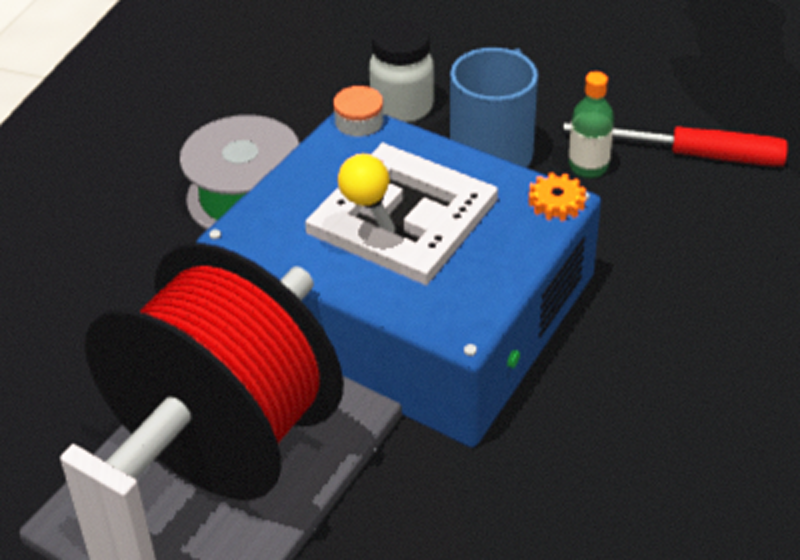

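The top view shows the yellow knob near crop (333,253), which is about (213,221) in the full image. The gate is a white plate with crop corners at about (356,200), (490,234), (456,368) and (320,334). The knob is at, or slightly forward of, the middle channel in the left lane. Next I'll measure the pose.

```bash
cat > h.py <<'E'
import numpy as np,cv2
from bench import r
from scipy.optimize import least_squares
def ray(f,uv):
    K=f["camera_matrix"];T=f["cam_to_world"]
    d=T[:3,:3]@np.linalg.solve(K,np.array([uv[0],uv[1],1.]));return T[:3,3],d
def atz(f,uv,z):
    o,d=ray(f,uv);return o+d*(z-o[2])/d[2]
def proj(f,P):
    P=np.atleast_2d(P);T=f["cam_to_world"];c=(P-T[:3,3])@T[:3,:3];u=c@f["camera_matrix"].T;return u[:,:2]/u[:,2:]
def yellow(f):
    im=f["image"];hsv=cv2.cvtColor(im,cv2.COLOR_RGB2HSV)
    m=cv2.inRange(hsv,(25,150,80),(34,255,255))
    n,l,s,c=cv2.connectedComponentsWithStats(m)
    return sorted([(s[i,4],s[i,:4].tolist(),c[i]) for i in range(1,n)],key=lambda t:-t[0])[:3]
def W2(pose):
    x,y,t=pose;return np.array([[np.cos(t),-np.sin(t),0],[np.sin(t),np.cos(t),0],[0,0,1]]),np.array([x,y,0])
E
python3 - <<'E'
from h import *
F={c:r.grab_frame(c) for c in("top","side")}
for c in F: print(c,yellow(F[c]))
f=F["top"]
cor=[(356,200),(490,234),(456,368),(320,334)]
P=np.array([atz(f,(u/2.5+80-.3,v/2.5+120-.3),.1) for u,v in cor]);print(P.round(4))
print("sides",np.linalg.norm(P-np.roll(P,1,0),axis=1))
box=[(325,110),(570,165),(495,468),(243,407)]
B=np.array([atz(f,(u/2.5+80-.3,v/2.5+120-.3),.088) for u,v in box]);print(B.round(4),B.mean(0));print(np.linalg.norm(B-np.roll(B,1,0),axis=1))
c=P.mean(0);e=(P[0]-P[3])+(P[1]-P[2]);e2=(B[0]-B[3])+(B[1]-B[2])
print("center",c,"yaw",np.arctan2(e[1],e[0]),np.arctan2(e2[1],e2[0]))
cs=[(383,143),(497,189),(428,281),(306,227)]
S=np.array([atz(F["side"],(u/2+90-.3,v/2+200-.3),.1) for u,v in cs]);print(S.round(4),S.mean(0))
E
```

```text
top [(np.int32(157), [205, 214, 14, 14], array([211.75159236, 220.38216561])), (np.int32(15), [638, 132, 2, 10], array([638.66666667, 136.        ])), (np.int32(1), [260, 285, 1, 1], array([260., 285.]))]
side [(np.int32(320), [260, 277, 22, 19], array([270.60625, 286.39375])), (np.int32(1), [378, 298, 1, 1], array([378., 298.]))]
[[ 0.633   0.0838  0.1   ]
 [ 0.6071 -0.0186  0.1   ]
 [ 0.5053  0.0055  0.1   ]
 [ 0.5305  0.1083  0.1   ]]
sides [0.10537456 0.10561099 0.10464934 0.10583181]
[[ 0.7061  0.1116  0.088 ]
 [ 0.6632 -0.0787  0.088 ]
 [ 0.4311 -0.0238  0.088 ]
 [ 0.4761  0.1672  0.088 ]] [0.56910998 0.0440835  0.088     ]
[0.23658413 0.19508631 0.23844307 0.19629002]
center [0.56899525 0.04473691 0.1       ] yaw -0.23380937224105722 -0.2346495051367324
[[ 0.6069 -0.0164  0.1   ]
 [ 0.5065  0.0097  0.1   ]
 [ 0.5276  0.1158  0.1   ]
 [ 0.6289  0.0902  0.1   ]] [0.56748377 0.04980213 0.1       ]
```

```bash
cat >> h.py <<'E'
POSE=(0.5685,0.0462,-0.234)
def ball(f):
    im=f["image"].astype(int);m=((im[:,:,0]>110)&(im[:,:,1]>0.72*im[:,:,0])&(im[:,:,2]<0.55*im[:,:,1])).astype(np.uint8)
    m=cv2.morphologyEx(m,cv2.MORPH_OPEN,np.ones((3,3)))
    n,l,s,c=cv2.connectedComponentsWithStats(m);i=1+np.argmax(s[1:,4])
    cs,_=cv2.findContours((l==i).astype(np.uint8),0,2)
    (x,y),R=cv2.minEnclosingCircle(cs[0]);return (x,y),R,s[i].tolist()
def tri(F,uv):
    A=[];b=[]
    for c in F:
        o,d=ray(F[c],uv[c]);d/=np.linalg.norm(d);M=np.eye(3)-np.outer(d,d);A.append(M);b.append(M@o)
    X,*_=np.linalg.lstsq(np.vstack(A),np.hstack(b),rcond=None);return X
def knob(a,p):
    R,t=W2(POSE);return R@[.125*np.sin(p),-.125*np.sin(a)*np.cos(p),.04+.125*np.cos(a)*np.cos(p)]+t
E
python3 - <<'E'
from h import *
F={c:r.grab_frame(c) for c in("top","side")}
uv={}
for c in F: b=ball(F[c]);print(c,b);uv[c]=b[0]
X=tri(F,uv);print("tri",X,[proj(F[c],X) for c in F]);R,t=W2(POSE);print("winder frame",R.T@(X-t))
for p in (-.1,0,.1,.2): print(p,knob(-.374,p).round(4),[proj(F[c],knob(-.374,p)).round(1) for c in F])
print("obs",r.get_obs()["clock"]);import scipy.spatial.transform as s
print(s.Rotation.from_rotvec(r.get_obs()["orientation"]).as_matrix().round(3))
E
```

```text
top ((213.5, 221.5), 9.300638198852539, [205, 213, 18, 17, 258])
side ((271.4178161621094, 289.4451904296875), 12.677986145019531, [259, 277, 26, 26, 501])
tri [0.58272231 0.08875593 0.15665237] [array([[213.4892829 , 221.45232175]]), array([[271.48013429, 289.45700021]])]
winder frame [0.00396724 0.04469387 0.15665237]
-0.1 [0.5669 0.0933 0.1558] [array([[210.8, 230.2]]), array([[281.2, 294.3]])]
0 [0.5791 0.0906 0.1564] [array([[212.4, 223.5]]), array([[273.5, 291. ]])]
0.1 [0.5912 0.0875 0.1558] [array([[214.4, 216.9]]), array([[266.1, 288.2]])]
0.2 [0.603 0.084 0.154] [array([[216.7, 210.6]]), array([[259.1, 285.9]])]
obs 1.3
[[ 0.44   0.     0.898]
 [-0.898 -0.     0.44 ]
 [ 0.    -1.     0.   ]]
```

Request:
send_rows(plan=[[0, -1.5, 0, 10, 0], [0, -1.5, 0, 10, 0], [0, -1.5, 0, 10, 0], [0, -1.5, 0, 9.5, 0], [0, -1, 0, 0, 0]], force=20)

```text
clock: 1.92
tcp_pos: [0.2974, -0.6062, 0.2786]
orientation: [-1.091, 1.377, -1.379]
contact_force: [-0.6, -0.2, -0.4]
grip_width: 0.0001
```

```bash
cat >> h.py <<'E'
from scipy.spatial.transform import Rotation as Ro
def st(tgt=None):
    o=r.get_obs();M=Ro.from_rotvec(o["orientation"]).as_matrix();R,t=W2(POSE)
    print("t",round(o["clock"],2),"tcp winder mm",(R.T@(o["tcp_pos"]-t)*1e3).round(1),"F winder",(R.T@o["contact_force"]).round(1),"w",round(o["grip_width"],4))
    print("tool x in winder",(R.T@M[:,0]).round(3))
    if tgt is not None: print("tool delta cm",(M.T@(R@np.array(tgt)/1e3+t-o["tcp_pos"])*100).round(2))
E
python3 -c "
from h import *
st([4,93,230]);print(r.get_obs()['joints'].round(2))"
```

```text
t 1.93 tcp winder mm [-112.5 -697.5  278.6] F winder [-0.5 -0.3 -0.4] w 0.0001
tool x in winder [ 0.002 -1.     0.001]
tool delta cm [-79.03   4.81  11.81]
[ 0.9   0.43  0.18  1.48 -0.08  1.24 -0.72]
```

Request:
send_rows(plan=[[-5, 0, 0.75, 0, 0], [-5, 0, 0.75, 0, 0], [-5, 0, 0.75, 0, 0], [-5, 0, 0.75, 0, 0], [-5, 0, 0.75, 0, 0], [-5, 0, 0.75, 0, 0], [-5, 0, 0.75, 0, 0], [-5, 0, 0.75, 0, 0], [-5, 0, 0.75, 0, 0], [-5, 0, 0.75, 0, 0], [-5, 0, 0.75, 0, 0], [-5, 0, 0.75, 0, 0]])

```text
clock: 3.42
tcp_pos: [0.524, -0.0418, 0.278]
orientation: [-1.091, 1.376, -1.377]
contact_force: [1.2, -0.5, 0.2]
grip_width: -0.0004
```

```bash
python3 -c "
from h import *
st([4,93,230])"
```

```text
t 3.42 tcp winder mm [-22.9 -95.9 278. ] F winder [ 1.3 -0.2  0.2] w -0.0004
tool x in winder [ 0.004 -1.     0.   ]
tool delta cm [-18.88   4.8    2.76]
```

Request:
send_rows(plan=[[-5, 0, 0.75, 0, 0], [-5, 0, 0.75, 0, 0], [-5, 0, 0.75, 0, 0], [-4, 1, 0.55, 0, 0], [0, 2, 0, 0, 0], [0, 0, 0, 0, 0], [0, 0, 0, 0, 0]])

```text
clock: 4.3
tcp_pos: [0.5951, 0.1344, 0.2485]
orientation: [-1.089, 1.378, -1.379]
contact_force: [-0.2, -0.4, -0.1]
grip_width: 0.0001
```

```bash
python3 -c "
from h import *
st([4,93,154])
F={c:r.grab_frame(c) for c in('top','side')}
for c in F: cv2.imwrite(f'pics/{c}1.png',cv2.resize(F[c]['image'][120:400,80:400,::-1],(640,560)))
b=ball(F['side']);print(b)"
```

```text
t 4.3 tcp winder mm [  5.4  91.9 248.5] F winder [-0.1 -0.5 -0.1] w 0.0001
tool x in winder [ 0.001 -1.     0.   ]
tool delta cm [-0.11  9.45 -0.15]
((271.3839111328125, 289.35223388671875), 12.723340034484863, [259, 278, 26, 25, 496])
```

View pics/side1.png

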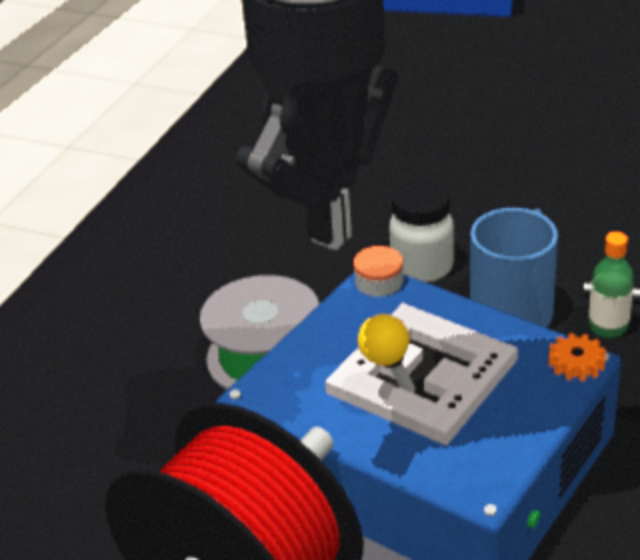

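View pics/top1.png

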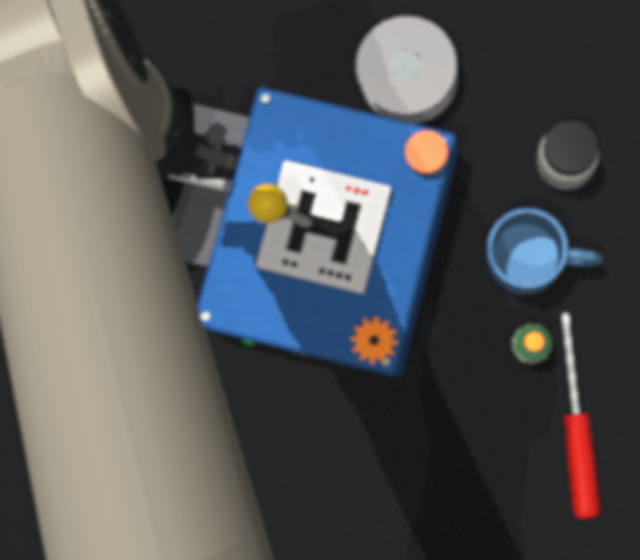

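Request:
send_rows(plan=[[0, 2.5, 0, 0, 0], [0, 2.5, -0.1, 0, 0], [0, 2.5, 0, 0, 0], [0, 1.9, 0, 0, 0], [0, 0, 0, 0, 0], [0, 0, 0, 0, 0]])

```text
clock: 5.15
tcp_pos: [0.5946, 0.1355, 0.1548]
orientation: [-1.088, 1.378, -1.379]
contact_force: [1.0, -0.1, 0.6]
grip_width: 0.0
```

```bash
python3 -c "
from h import *
st([4,77,154])
F={c:r.grab_frame(c) for c in('top','side')}
for c in F: cv2.imwrite(f'pics/{c}2.png',cv2.resize(F[c]['image'][180:380,150:350,::-1],(600,600)))
b=ball(F['side']);print(b)"
```

```text
t 5.15 tcp winder mm [  4.7  92.9 154.8] F winder [1.  0.1 0.6] w 0.0
tool x in winder [ 0.    -1.    -0.001]
tool delta cm [ 1.59  0.08 -0.07]
((271.4137878417969, 289.4827575683594), 12.6774320602417, [259, 278, 26, 25, 495])
```

View pics/side2.png

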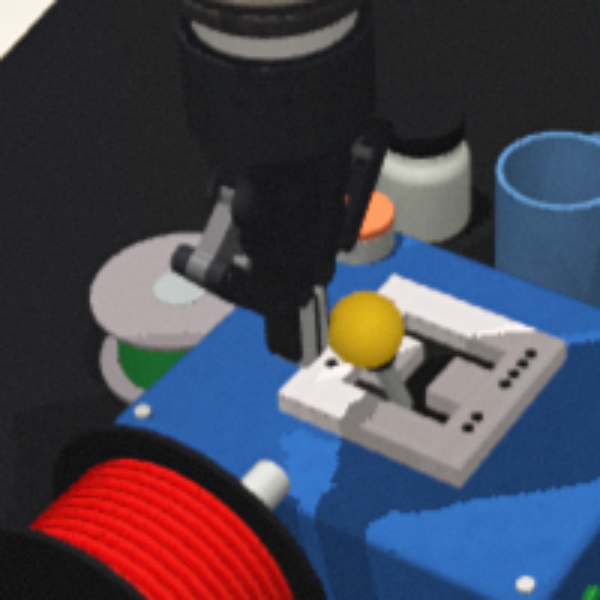

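Request:
send_rows(plan=[[0.6, -0.6, -0.05, 0, 0], [0.5, 0, 0, 0, 0], [0.3, 0, 0, 0, 0], [0.2, 0, 0, 0, 0], [0, 0, 0, 0, 0]])

```text
clock: 5.88
tcp_pos: [0.5896, 0.1197, 0.1597]
orientation: [-1.09, 1.38, -1.379]
contact_force: [-0.1, 0.2, -0.5]
grip_width: 0.0002
```

```bash
python3 -c "
from h import *
st([4,77,162])
f=r.grab_frame('side')
cv2.imwrite(f'pics/side3.png',cv2.resize(f['image'][180:380,150:350,::-1],(600,600)))
b=ball(f);print(b)"
```

```text
t 5.88 tcp winder mm [  3.5  76.4 159.7] F winder [-0.2  0.2 -0.5] w 0.0002
tool x in winder [ 0. -1.  0.]
tool delta cm [-0.06 -0.23  0.05]
((271.6475524902344, 289.5491943359375), 12.449316024780273, [261, 278, 24, 24, 420])
```

View pics/side3.png

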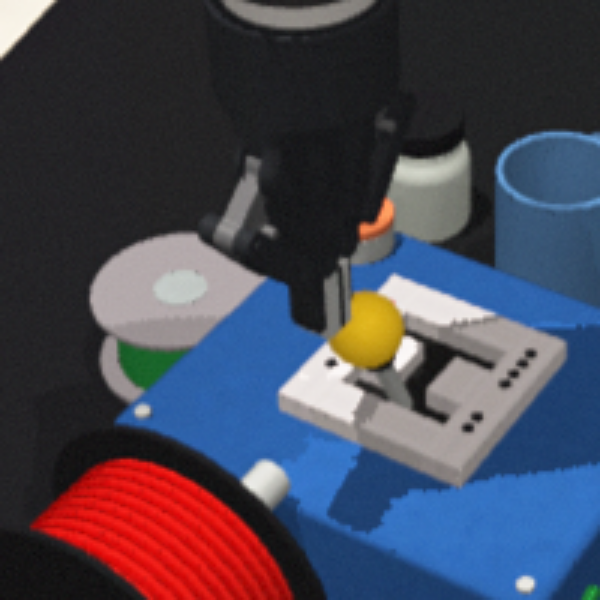

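```bash
python3 -c "
from h import *
f=r.grab_frame('side');o=r.get_obs();M=Ro.from_rotvec(o['orientation']).as_matrix()
for d in ([0,0,0],[0,14,0],[14,14,0],[-14,14,0],[0,14,11],[0,14,-11],[0,-30,0]):
    P=o['tcp_pos']+M@np.array(d)/1e3; print(d,((proj(f,P)-[150,180])*3).round(0))
print(((proj(f,[.5827,.0888,.1566])-[150,180])*3).round())
"
```

```text
[0, 0, 0] [[326. 365.]]
[0, 14, 0] [[327. 387.]]
[14, 14, 0] [[345. 369.]]
[-14, 14, 0] [[310. 406.]]
[0, 14, 11] [[307. 379.]]
[0, 14, -11] [[348. 396.]]
[0, -30, 0] [[322. 314.]]
[[364. 329.]]
```

The side view puts the fingertips around crop (325,325), but the kinematics project them to (327,387). I need to resolve that before moving.

```bash
python3 -c "
from h import *
o=r.get_obs();M=Ro.from_rotvec(o['orientation']).as_matrix()
for c in('top','side'):
    f=r.grab_frame(c);im=f['image'][:,:,::-1].copy()
    for d in ([0,0,0],[0,14,0],[0,-59,0],[0,-160,0]):
        p=proj(f,o['tcp_pos']+M@np.array(d)/1e3)[0];print(c,d,p.round())
        cv2.drawMarker(im,tuple(int(v) for v in p.round()),(255,0,255),0,8)
    cv2.imwrite(f'pics/{c}4.png',im)
print(cv2.imread('pics/top0.png').shape)
"
```

```text
top [0, 0, 0] [196. 217.]
top [0, 14, 0] [197. 219.]
top [0, -59, 0] [189. 212.]
top [0, -160, 0] [174. 201.]
side [0, 0, 0] [259. 302.]
side [0, 14, 0] [259. 309.]
side [0, -59, 0] [256. 268.]
side [0, -160, 0] [252. 202.]
(480, 640, 3)
```

View pics/side4.png

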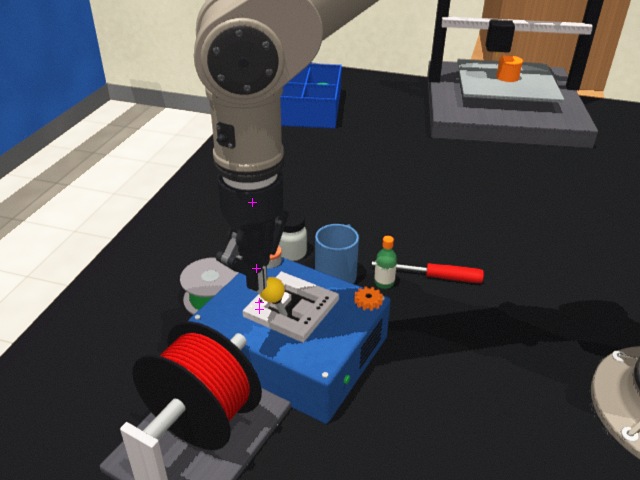

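View pics/top4.png

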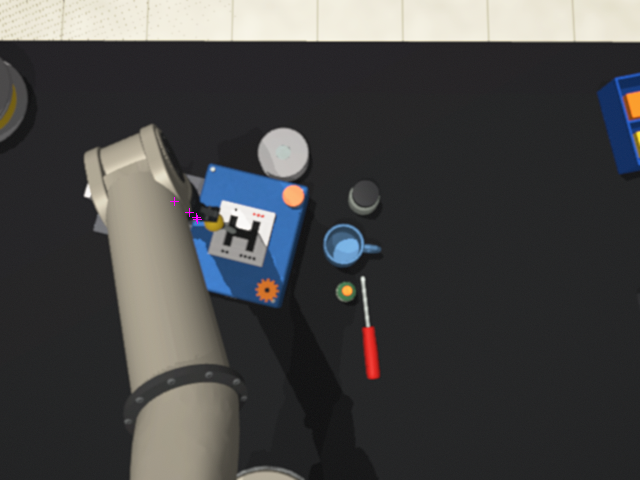

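View pics/top0.png

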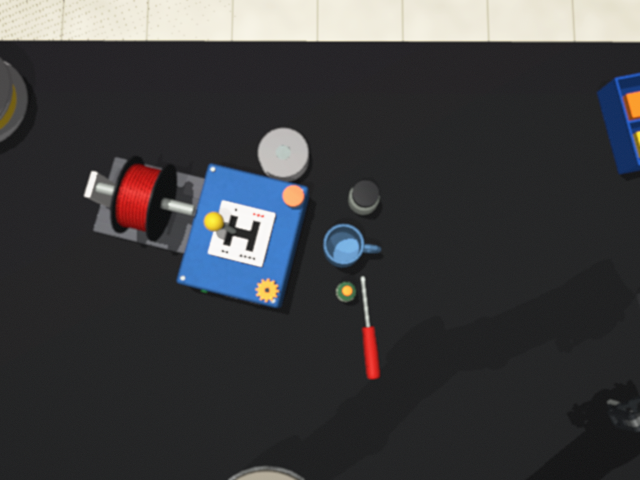

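```bash
python3 -c "
from h import *
for c in('top','side'):
    f=r.grab_frame(c)
    print(c,'base',proj(f,[0,0,0]).round(), proj(f,[0.05,0,0]).round(),proj(f,[0.0,0,0.1]).round(),'startTCP',proj(f,[.297,-.606,.207]).round(),proj(f,[.297,-.606,.193]).round(),proj(f,[.297,-.606,.35]).round())
    if c=='top':
      i=f['image'][150:290,140:280,::-1];cv2.imwrite('pics/top5.png',cv2.resize(i,(700,700)))
    else:
      i=f['image'][220:340,200:320,::-1];cv2.imwrite('pics/side5.png',cv2.resize(cv2.convertScaleAbs(i,alpha=1.8),(720,600)))
a=cv2.imread('pics/top0.png')[340:480,500:640];cv2.imwrite('pics/top0b.png',cv2.resize(cv2.convertScaleAbs(a,alpha=2.5),(700,600)))
"
```

```text
top base [[266. 533.]] [[266. 505.]] [[261. 553.]] startTCP [[624. 390.]] [[620. 389.]] [[674. 403.]]
side base [[677. 410.]] [[640. 402.]] [[703. 363.]] startTCP [[511.  89.]] [[510.  95.]] [[525.  20.]]
```

View pics/top5.png

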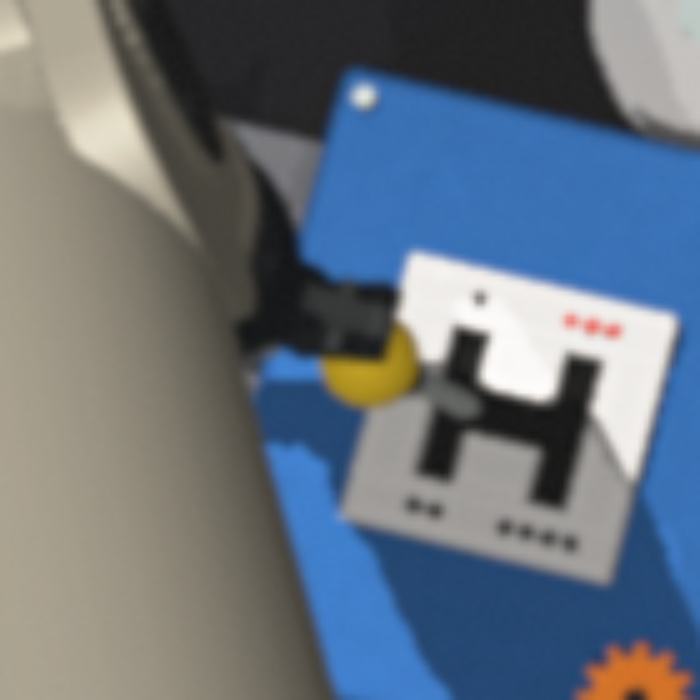

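View pics/side5.png

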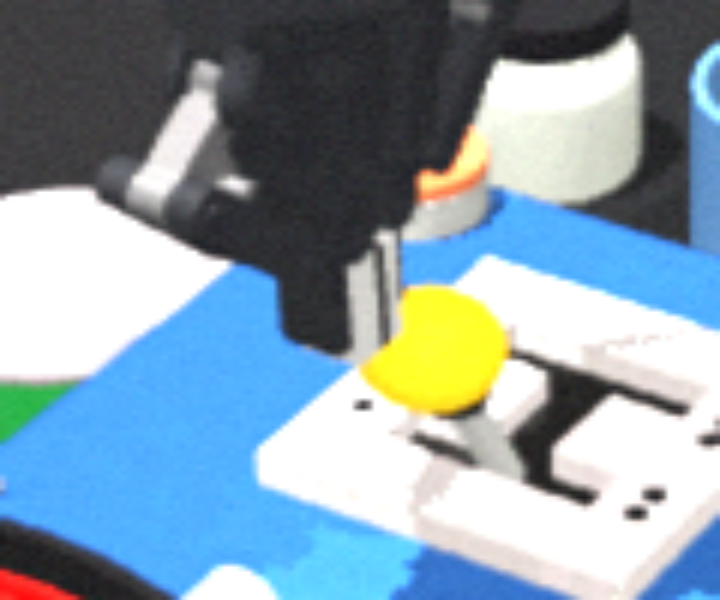

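View pics/top0b.png

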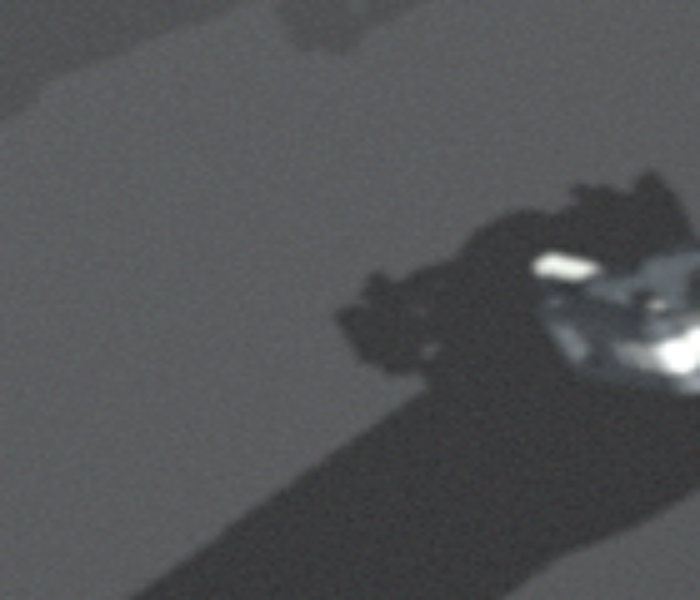

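```bash
python3 -c "
import cv2
a=cv2.imread('pics/side0.png')[0:150,420:620];cv2.imwrite('pics/side0b.png',cv2.resize(cv2.convertScaleAbs(a,alpha=2),(800,600)))
"
```

```text
(no output)
```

View pics/side0b.png

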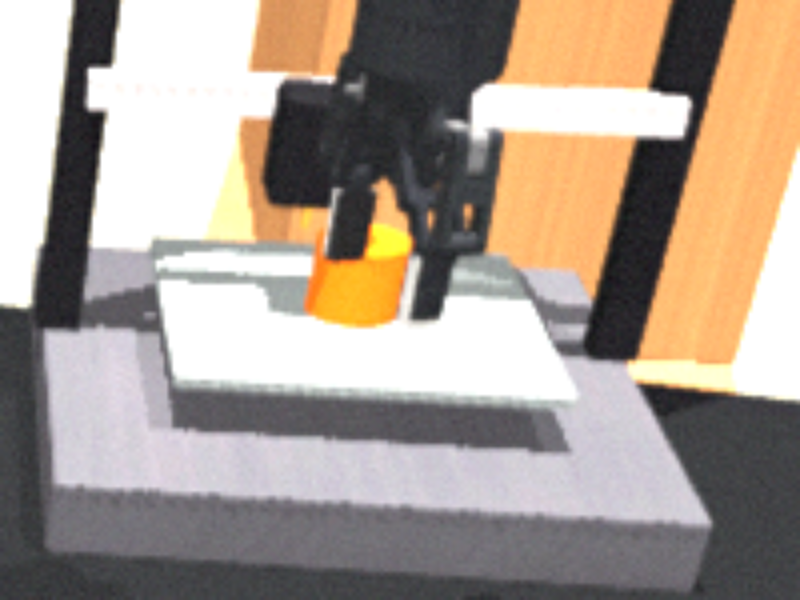

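```bash
python3 -c "
from h import *
F={c:r.grab_frame(c) for c in('top','side')}
X=tri(F,{'side':(526,79.5),'top':(613,402.5)});print(X,[proj(F[c],X).round(1) for c in F])
print(r.get_obs()['clock'])
X=np.array([.2968,-.6055,.2068])+np.array([.44,-.898,0])*-.046
for z in (.19,.207,.22,.23,.24,.25): X[2]=z; print(z,[proj(F[c],X).round(1) for c in F])
"
```

```text
[ 0.27740073 -0.56913114  0.24380207] [array([[613.3, 405.3]]), array([[523.8,  79.5]])]
6.275
0.19 [array([[595.1, 400.9]]), array([[518.8, 105.3]])]
0.207 [array([[599.7, 402.4]]), array([[520.4,  97.6]])]
0.22 [array([[603.3, 403.6]]), array([[521.7,  91.6]])]
0.23 [array([[606.2, 404.5]]), array([[522.7,  87. ]])]
0.24 [array([[609.1, 405.5]]), array([[523.8,  82.3]])]
0.25 [array([[612.1, 406.4]]), array([[524.8,  77.6]])]
```

```bash
python3 -c "
from h import *
f=r.grab_frame('side');o=r.get_obs();M=Ro.from_rotvec(o['orientation']).as_matrix()
for hgt in (-.014,.01,.02,.03,.04):
  for hx in (-14.5,-11): print(hgt,hx,[proj(f,o['tcp_pos']+M@np.array([hx,-1e3*hgt,s])/1e3).round(1)[0] for s in(11,-11)])
"
```

```text
-0.014 -14.5 [array([246.3, 312.6]), array([259.8, 318.4])]
-0.014 -11 [array([247.8, 311.1]), array([261.3, 316.8])]
0.01 -14.5 [array([245.2, 299.4]), array([258.9, 305.1])]
0.01 -11 [array([246.7, 297.9]), array([260.4, 303.6])]
0.02 -14.5 [array([244.7, 293.8]), array([258.5, 299.5])]
0.02 -11 [array([246.3, 292.3]), array([260.1, 297.9])]
0.03 -14.5 [array([244.2, 288.1]), array([258.2, 293.8])]
0.03 -11 [array([245.8, 286.6]), array([259.7, 292.2])]
0.04 -14.5 [array([243.7, 282.3]), array([257.8, 287.9])]
0.04 -11 [array([245.3, 280.8]), array([259.3, 286.4])]
```

Request:
send_rows(plan=[[-1.2, 0, 0.05, 0, 0], [0, 1.2, 0, 0, 0], [0, 1.2, 0, 0, 0], [0, 0.6, 0, 0, 0], [0, 0, 0, 0, 0]])

```text
clock: 6.95
tcp_pos: [0.5924, 0.1311, 0.1289]
orientation: [-1.091, 1.38, -1.379]
contact_force: [0.5, 0.1, 0.3]
grip_width: 0.0001
```

```bash
cat >> h.py <<'E'
def snap(n):
    st();f=r.grab_frame('side');print(ball(f))
    cv2.imwrite(f'pics/side{n}.png',cv2.resize(cv2.convertScaleAbs(f['image'][220:340,200:340,::-1],alpha=1.7),(700,600)))
    o=r.get_obs();M=Ro.from_rotvec(o['orientation']).as_matrix()
    for hgt in (.028,):print('pred tip TCP+28 crop',[((proj(f,o['tcp_pos']+M@np.array([hx,-1e3*hgt,s])/1e3)[0]-[200,220])*5).round() for hx in(-12.5,12.5) for s in(11,-11)])
E
python3 -c "
from h import *
snap(6)"
```

```text
t 6.95 tcp winder mm [  3.6  88.1 128.9] F winder [0.5 0.3 0.3] w 0.0001
tool x in winder [ 0.    -1.     0.001]
((271.6111145019531, 289.6111145019531), 12.493305206298828, [263, 278, 22, 25, 431])
pred tip TCP+28 crop [array([206., 452.]), array([275., 481.]), array([260., 397.]), array([328., 425.])]
```

View pics/side6.png

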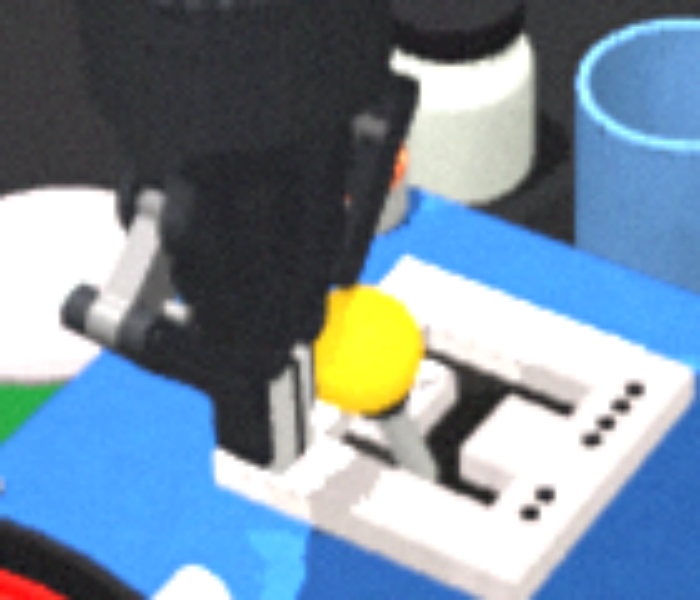

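Images from both cameras put the real tip about 42 mm above the stated tip, with the horizontal position agreeing, so I'll rely on the images for height. The tip is now at about z 0.158.

Request:
send_rows(plan=[[0, 0.7, 0, 0, 0], [0, 0.5, 0, 0, 0], [0.4, 0, 0, 0, 0], [0.4, 0, 0, 0, 0], [0.2, 0, 0, 0, 0], [0, 0, 0, 0, 0]])

```text
clock: 7.75
tcp_pos: [0.5907, 0.1214, 0.118]
orientation: [-1.089, 1.379, -1.38]
contact_force: [-0.5, 0.2, 0.3]
grip_width: -0.0003
```

```bash
python3 -c "
from h import *
snap(7)"
```

```text
t 7.75 tcp winder mm [  4.2  78.3 118. ] F winder [-0.6  0.1  0.3] w -0.0003
tool x in winder [-0. -1. -0.]
((274.0, 290.5), 12.175895690917969, [267, 279, 18, 24, 325])
pred tip TCP+28 crop [array([230., 461.]), array([297., 490.]), array([282., 407.]), array([349., 435.])]
```

View pics/side7.png

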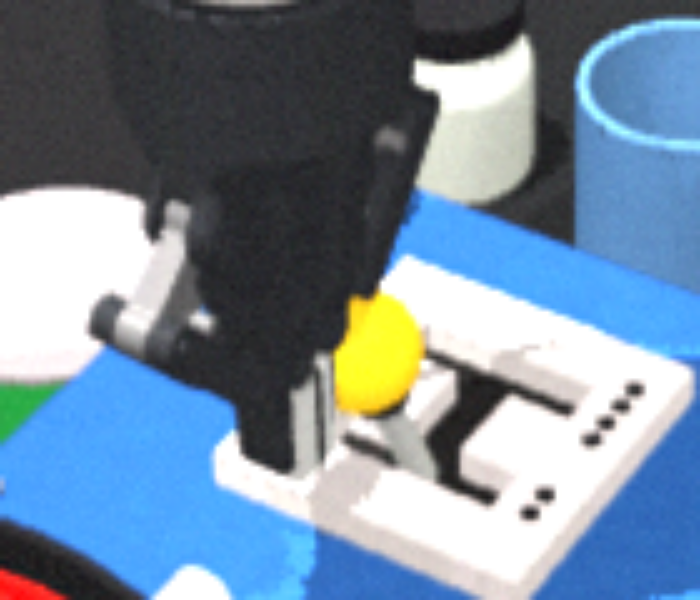

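Request:
send_rows(plan=[[0.3, 0, 0, 0, 0], [0.3, 0, 0, 0, 0], [0.3, 0, 0, 0, 0], [0.3, 0, 0, 0, 0], [0.3, 0, 0, 0, 0], [0, 0, 0, 0, 0]])

```text
clock: 8.55
tcp_pos: [0.5882, 0.1087, 0.1189]
orientation: [-1.086, 1.378, -1.378]
contact_force: [1.7, 4.8, 4.3]
grip_width: 0.0
```

```bash
python3 -c "
from h import *
snap(8)"
```

```text
t 8.55 tcp winder mm [  4.7  65.4 118.9] F winder [0.6 5.1 4.3] w 0.0
tool x in winder [ 0.001 -1.    -0.003]
((278.2924499511719, 284.91510009765625), 11.887086868286133, [272, 274, 16, 23, 295])
pred tip TCP+28 crop [array([257., 429.]), array([324., 458.]), array([308., 376.]), array([374., 404.])]
```

View pics/side8.png

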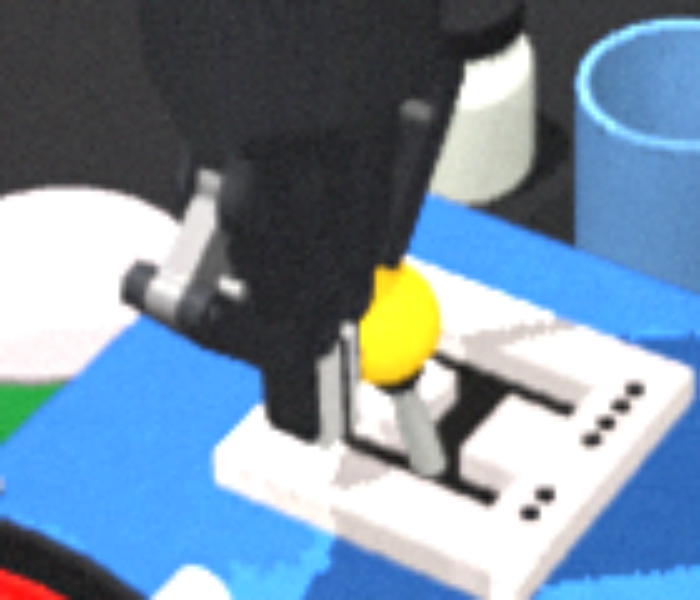

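Request:
send_rows(plan=[[-0.4, 0, 0, 0, 0], [0, -0.6, 0, 0, 0], [0.4, 0, 0, 0, 0], [0.3, 0, 0, 0, 0], [0.3, 0, 0, 0, 0], [0.3, 0, 0, 0, 0], [0, 0, 0, 0, 0]])

```text
clock: 9.48
tcp_pos: [0.5852, 0.0979, 0.1239]
orientation: [-1.089, 1.379, -1.38]
contact_force: [0.7, 3.7, 3.6]
grip_width: 0.0
```

```bash
python3 -c "
from h import *
snap(9)"
```

```text
t 9.47 tcp winder mm [  4.2  54.2 123.9] F winder [-0.2  3.8  3.6] w 0.0
tool x in winder [-0. -1.  0.]
((282.0, 278.5), 11.884963989257812, [276, 267, 16, 24, 292])
pred tip TCP+28 crop [array([280., 393.]), array([346., 421.]), array([330., 341.]), array([396., 367.])]
```

View pics/side9.png

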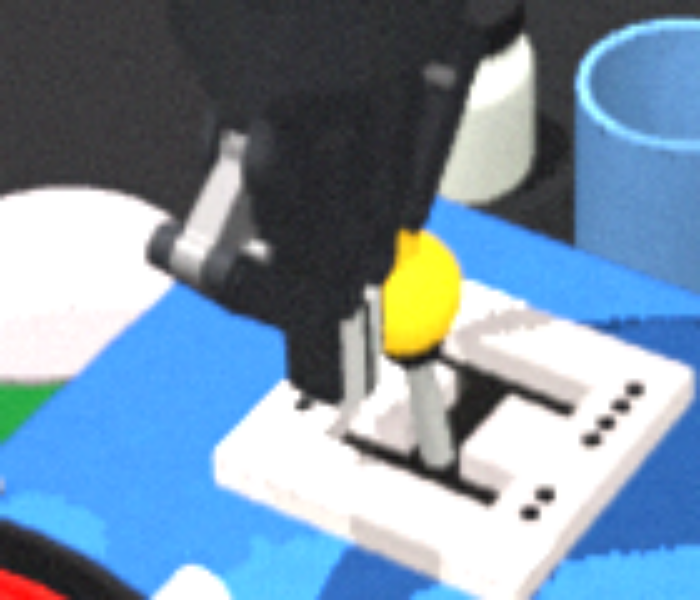

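Request:
send_rows(plan=[[0.3, -0.2, 0, 0, 0], [0.3, -0.1, 0, 0, 0], [0.3, -0.1, 0, 0, 0], [0.4, 0, 0, 0, 0], [0.4, 0, 0, 0, 0], [0.4, 0, 0, 0, 0], [0.4, 0, 0, 0, 0], [0.4, 0, 0, 0, 0], [0, 0, 0, 0, 0]])

```text
clock: 10.65
tcp_pos: [0.5782, 0.0694, 0.1277]
orientation: [-1.09, 1.38, -1.38]
contact_force: [0.2, 1.6, 1.9]
grip_width: 0.0005
```

```bash
python3 -c "
from h import *
snap(10)"
```

```text
t 10.65 tcp winder mm [  4.1  24.8 127.7] F winder [-0.2  1.6  1.9] w 0.0005
tool x in winder [-0.    -1.     0.001]
((291.0, 265.0), 12.369417190551758, [288, 253, 15, 25, 289])
pred tip TCP+28 crop [array([339., 322.]), array([405., 348.]), array([388., 273.]), array([453., 298.])]
```

View pics/side10.png

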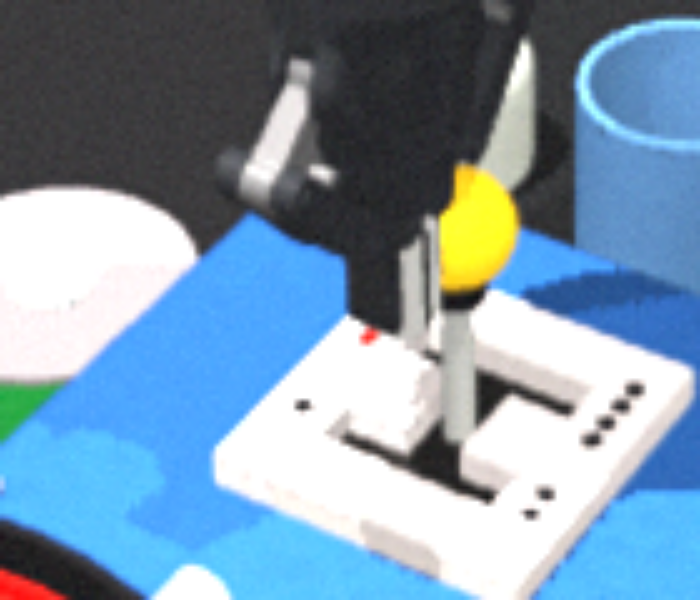

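Request:
send_rows(plan=[[0.4, 0, 0, 0, 0], [0.4, 0.1, 0, 0, 0], [0.4, 0.1, 0, 0, 0], [0.4, 0.1, 0, 0, 0], [0.4, 0.1, 0, 0, 0], [0.4, 0.1, 0, 0, 0], [0.4, 0.1, 0, 0, 0], [0.2, 0, 0, 0, 0], [0, 0, 0, 0, 0]])

```text
clock: 11.82
tcp_pos: [0.5711, 0.0406, 0.1215]
orientation: [-1.09, 1.38, -1.379]
contact_force: [0.8, 2.4, -0.5]
grip_width: 0.0002
```

```bash
python3 -c "
from h import *
snap(11)
f=r.grab_frame('top');print(ball(f));cv2.imwrite('pics/top11.png',cv2.resize(f['image'][150:290,160:320,::-1],(800,700)))"
```

```text
t 11.82 tcp winder mm [  3.8  -4.8 121.5] F winder [ 0.2  2.5 -0.5] w 0.0002
tool x in winder [ 0. -1.  0.]
((303.0, 257.0), 11.70479965209961, [299, 246, 15, 23, 268])
pred tip TCP+28 crop [array([397., 280.]), array([462., 305.]), array([444., 233.]), array([508., 257.])]
((7.0, 114.0), 14.764923095703125, [0, 101, 15, 27, 132])
```

View pics/side11.png

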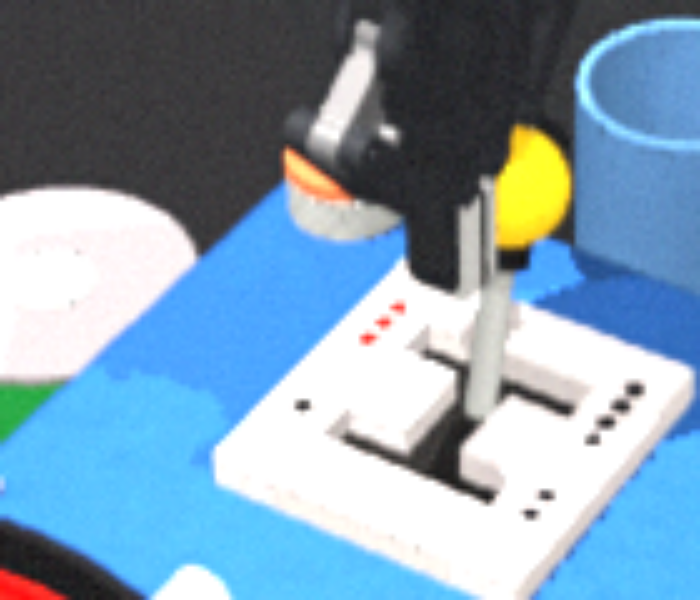

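View pics/top11.png

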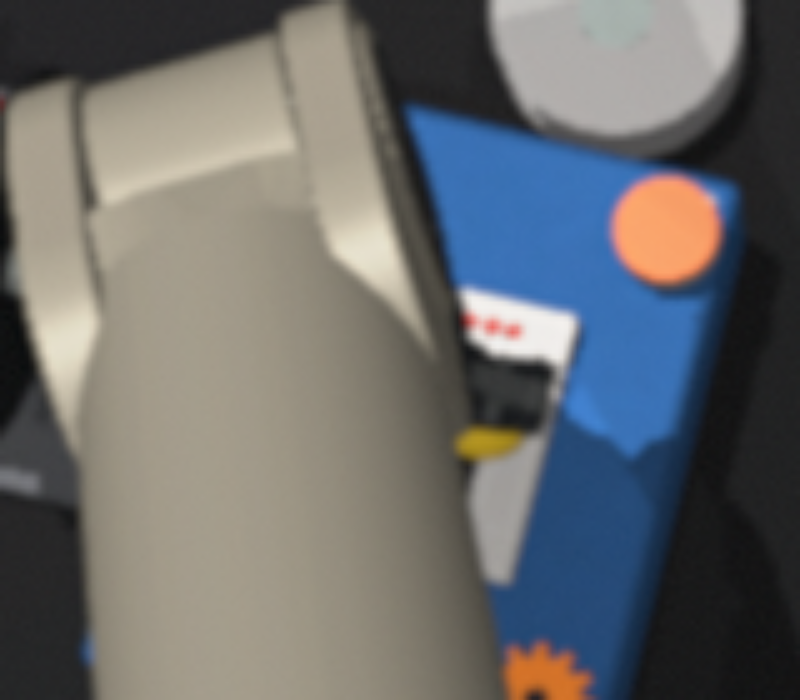

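Request:
send_rows(plan=[[0.3, 0, 0, 0, 0], [0.3, 0.1, 0, 0, 0], [0.2, 0.1, 0, 0, 0], [0, 0, 0, 0, 0]])

```text
clock: 12.42
tcp_pos: [0.5695, 0.0328, 0.1199]
orientation: [-1.089, 1.379, -1.38]
contact_force: [-0.6, 1.9, 1.3]
grip_width: 0.0
```

```bash
python3 -c "
from h import *
snap(12)
f=r.grab_frame('side')
for a in(.3,.34,.374):
  for p in(-.05,0,.05): print(a,p,((proj(f,knob(a,p))[0]-[200,220])*5).round())"
```

```text
t 12.43 tcp winder mm [  4.1 -12.8 119.9] F winder [-1.   1.7  1.3] w 0.0
tool x in winder [-0. -1.  0.]
((306.0, 255.5), 11.236202239990234, [302, 245, 15, 22, 259])
pred tip TCP+28 crop [array([412., 269.]), array([476., 293.]), array([457., 222.]), array([521., 246.])]
0.3 -0.05 [539. 193.]
0.3 0 [521. 186.]
0.3 0.05 [503. 180.]
0.34 -0.05 [547. 189.]
0.34 0 [529. 182.]
0.34 0.05 [511. 176.]
0.374 -0.05 [554. 186.]
0.374 0 [536. 179.]
0.374 0.05 [518. 172.]
```

View pics/side12.png

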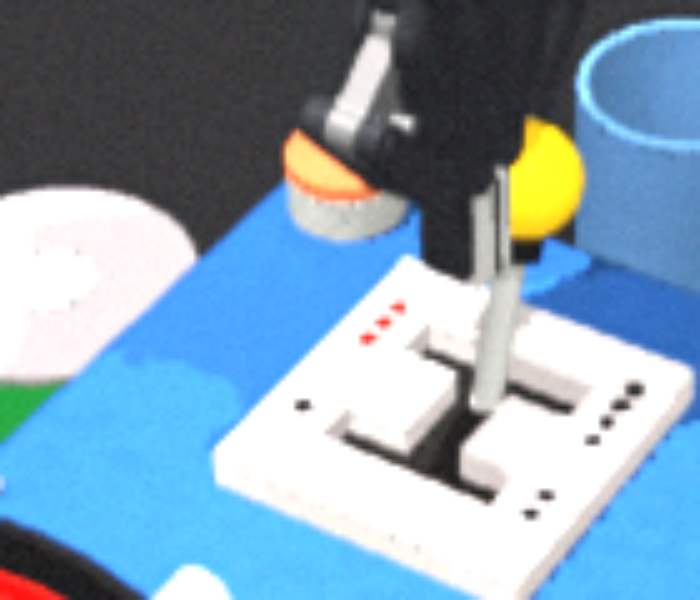

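Request:
send_rows(plan=[[0.2, 0, 0, 0, 0], [0.2, 0, 0, 0, 0], [0, 0, 0, 0, 0]])

```text
clock: 12.9
tcp_pos: [0.5686, 0.0301, 0.1196]
orientation: [-1.089, 1.379, -1.378]
contact_force: [0.1, 3.5, -3.0]
grip_width: 0.0001
```

```bash
python3 -c "
from h import *
snap(13)"
```

```text
t 12.9 tcp winder mm [  3.8 -15.6 119.6] F winder [-0.7  3.5 -3. ] w 0.0001
tool x in winder [ 0.001 -1.    -0.001]
((306.5, 255.0), 11.543496131896973, [303, 244, 14, 23, 254])
pred tip TCP+28 crop [array([418., 264.]), array([482., 289.]), array([463., 218.]), array([527., 242.])]
```

Request:
send_rows(plan=[[0.2, 0, 0, 0, 0], [0.2, 0, 0, 0, 0], [0, 0, 0, 0, 0]])

```text
clock: 13.32
tcp_pos: [0.568, 0.0287, 0.1194]
orientation: [-1.087, 1.379, -1.375]
contact_force: [2.5, 10.2, -6.5]
grip_width: -0.0001
```

```bash
python3 -c "
from h import *
snap(14)"
```

```text
t 13.32 tcp winder mm [  3.6 -17.1 119.4] F winder [ 0.  10.5 -6.5] w -0.0001
tool x in winder [ 0.003 -1.    -0.004]
((306.5, 255.0), 11.280613899230957, [304, 244, 13, 23, 236])
pred tip TCP+28 crop [array([422., 262.]), array([486., 286.]), array([467., 215.]), array([530., 239.])]
```

View pics/side14.png

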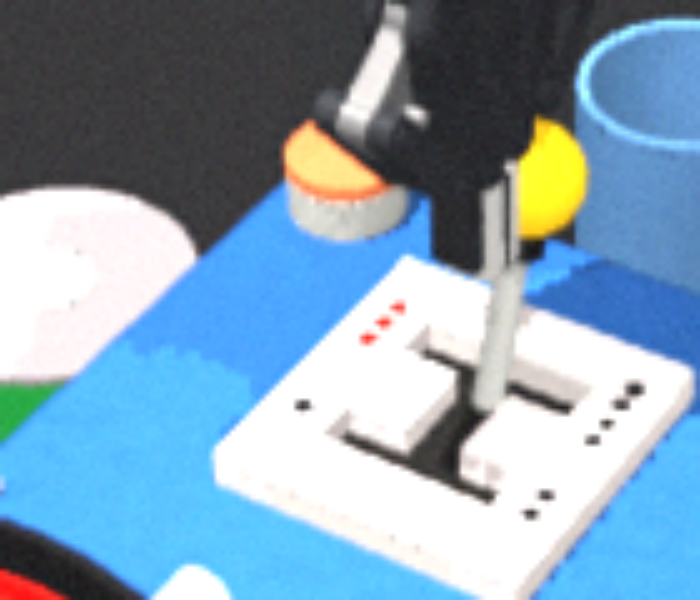

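Request:
send_rows(plan=[[-1, 0, 0, 0, 0], [-2, 0, 0, 0, 0], [-2, -2, 0, 0, 0], [0, -2, -2, 0, 0], [0, 0, -2.5, 0, 0], [0, 0, 0, 0, 0]])

```text
clock: 14.12
tcp_pos: [0.5343, 0.0852, 0.1601]
orientation: [-1.091, 1.378, -1.378]
contact_force: [-0.0, 0.5, -0.0]
grip_width: 0.0001
```

```bash
python3 -c "
from h import *
F={c:r.grab_frame(c) for c in('top','side')}
st([-40,-44.5,159])
uv={c:ball(F[c])[0] for c in F};print({c:ball(F[c]) for c in F})
R,t=W2(POSE);print('knob',R.T@(tri(F,uv)-t))
cv2.imwrite('pics/side15.png',cv2.resize(F['side']['image'][200:340,180:340,::-1],(700,600)))
cv2.imwrite('pics/top15.png',cv2.resize(F['top']['image'][150:290,160:320,::-1],(700,600)))"
```

```text
t 14.22 tcp winder mm [-40.5  29.6 160. ] F winder [ 1.2 -0.3 -0.3] w -0.0002
tool x in winder [ 0. -1.  0.]
tool delta cm [7.41 0.1  0.04]Traceback (most recent call last):
  File "<string>", line 5, in <module>
    uv={c:ball(F[c])[0] for c in F};print({c:ball(F[c]) for c in F})
          ~~~~^^^^^^
  File "h.py", line 22, in ball
    n,l,s,c=cv2.connectedComponentsWithStats(m);i=1+np.argmax(s[1:,4])
                                                    ~~~~~~~~~^^^^^^^^^
    return _wrapfunc(a, 'argmax', axis=axis, out=out, **kwds)
    return bound(*args, **kwds)
ValueError: attempt to get argmax of an empty sequence
```

```bash
python3 -c "
from h import *
F={c:r.grab_frame(c) for c in('top','side')}
cv2.imwrite('pics/side15.png',cv2.resize(F['side']['image'][200:340,180:340,::-1],(700,600)))
cv2.imwrite('pics/top15.png',cv2.resize(F['top']['image'][150:290,160:320,::-1],(700,600)))
for c in F:
  try: print(c,ball(F[c]))
  except Exception as e: print(c,e)
for a in(.34,.374):
  for p in(-.03,0,.03): print(a,p,[proj(F[c],knob(a,p)).round(1) for c in F])
"
```

```text
top ((261.5, 232.85714721679688), 9.934833526611328, [253, 224, 18, 19, 283])
side ((315.0, 258.0), 1.414313554763794, [314, 257, 3, 3, 9])
0.34 -0.03 [array([[258.8, 236.7]]), array([[308. , 257.2]])]
0.34 0 [array([[259.4, 234.7]]), array([[305.9, 256.4]])]
0.34 0.03 [array([[259.9, 232.7]]), array([[303.7, 255.6]])]
0.374 -0.03 [array([[261.1, 237.3]]), array([[309.4, 256.5]])]
0.374 0 [array([[261.6, 235.3]]), array([[307.2, 255.7]])]
0.374 0.03 [array([[262.1, 233.3]]), array([[305.1, 254.9]])]
```

View pics/side15.png

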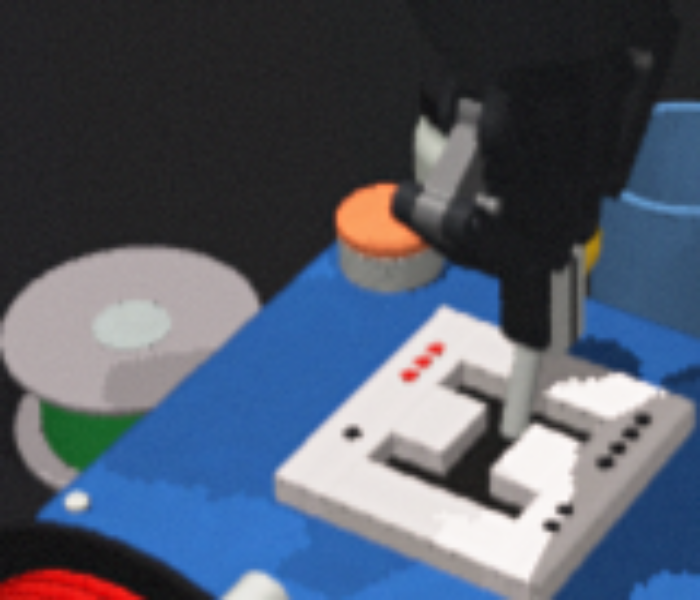

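View pics/top15.png

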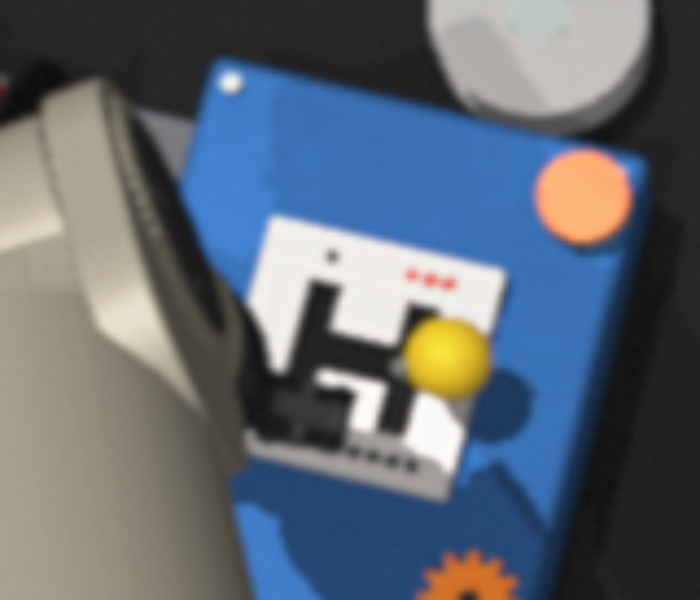

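Request:
send_rows(plan=[[2.4, 0, 0, 0, 0], [2.5, 0, 0, 0, 0], [2.5, 0, 0, 0, 0], [0, 1.5, 0, 0, 0], [0, 1.8, 0, 0, 0], [0, 1.5, 0, 0, 0], [0, 0, 0, 0, 0]])

```text
clock: 15.2
tcp_pos: [0.5175, 0.013, 0.1102]
orientation: [-1.092, 1.381, -1.377]
contact_force: [-0.7, 0.3, 0.7]
grip_width: 0.0004
```

```bash
python3 -c "
from h import *
snap(16)"
```

```text
t 15.2 tcp winder mm [-42.  -44.1 110.2] F winder [-0.8  0.1  0.7] w 0.0004
tool x in winder [ 0.001 -1.     0.001]
((303.9285583496094, 255.64285278320312), 11.728761672973633, [294, 245, 19, 22, 268])
pred tip TCP+28 crop [array([600., 283.]), array([666., 308.]), array([641., 236.]), array([706., 260.])]
```

View pics/side16.png

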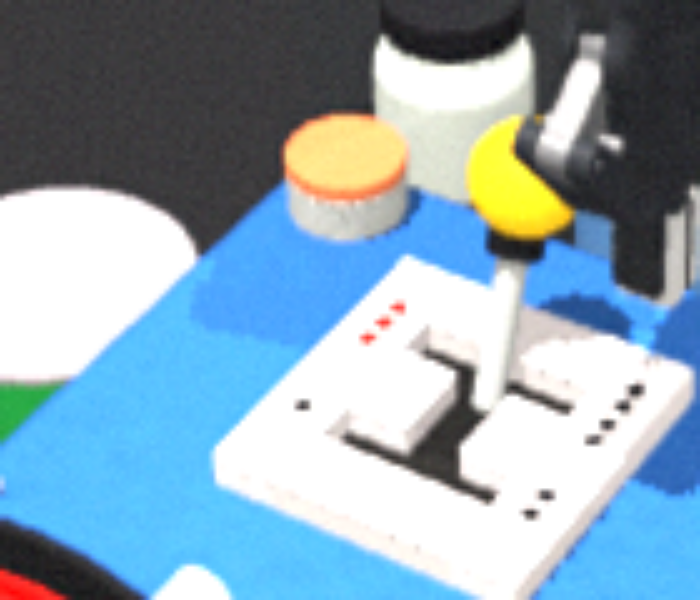

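Request:
send_rows(plan=[[0, 0, 0.5, 0, 0], [0, 0, 0.4, 0, 0], [0, 0, 0.4, 0, 0], [0, 0, 0.4, 0, 0], [0, 0, 0.4, 0, 0], [0, 0, 0.4, 0, 0], [0, 0, 0.4, 0, 0], [0, 0, 0, 0, 0]])

```text
clock: 16.25
tcp_pos: [0.5469, 0.0056, 0.1118]
orientation: [-1.089, 1.379, -1.379]
contact_force: [-2.7, -0.6, 2.0]
grip_width: 0.0003
```

```bash
python3 -c "
from h import *
snap(17)"
```

```text
t 16.25 tcp winder mm [-11.6 -44.5 111.8] F winder [-2.5 -1.2  2. ] w 0.0003
tool x in winder [ 0. -1. -0.]
((294.5, 255.5), 11.335884094238281, [286, 248, 19, 17, 206])
pred tip TCP+28 crop [array([515., 248.]), array([579., 272.]), array([557., 202.]), array([621., 226.])]
```

View pics/side17.png

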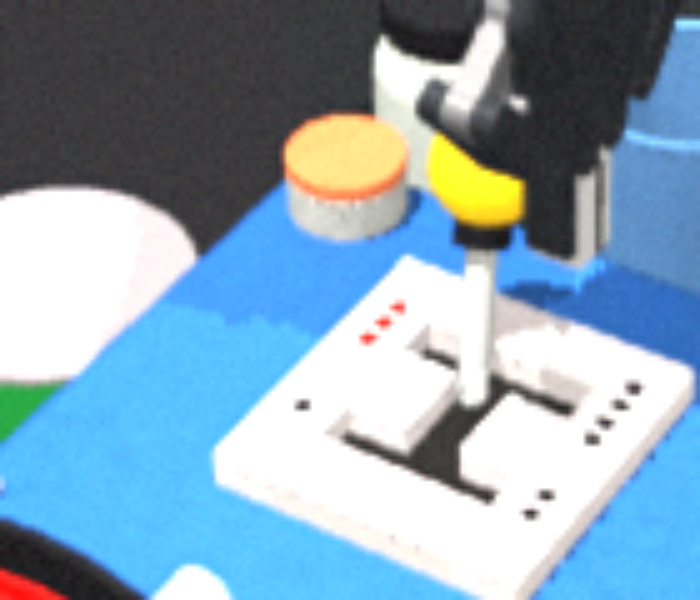

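Request:
send_rows(plan=[[0, 0, 0.4, 0, 0], [0, 0, 0.4, 0, 0], [0, 0.1, 0.4, 0, 0], [0, 0.1, 0.4, 0, 0], [0, 0.1, 0.4, 0, 0], [0, 0, 0.3, 0, 0], [0, 0, 0, 0, 0]])

```text
clock: 17.18
tcp_pos: [0.569, 0.0008, 0.1085]
orientation: [-1.09, 1.379, -1.379]
contact_force: [-2.2, 1.0, -0.3]
grip_width: 0.0002
```

```bash
python3 -c "
from h import *
snap(18)"
```

```text
t 17.18 tcp winder mm [ 11.  -44.1 108.5] F winder [-2.4  0.5 -0.3] w 0.0002
tool x in winder [ 0.001 -1.    -0.   ]
((282.0, 253.0), 11.31380844116211, [273, 245, 18, 18, 224])
pred tip TCP+28 crop [array([450., 232.]), array([512., 256.]), array([493., 188.]), array([555., 210.])]
```

View pics/side18.png

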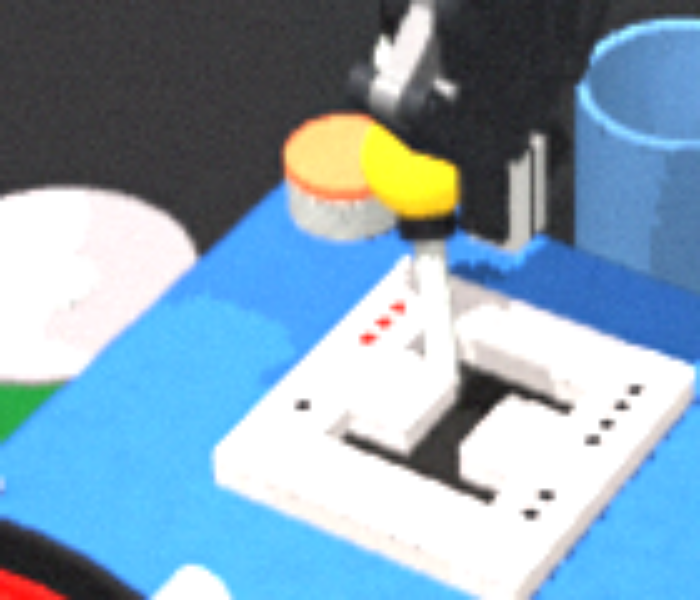

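Nearly home, so I'll take small steps to the stop.

Request:
send_rows(plan=[[0, 0, 0.3, 0, 0], [0, 0, 0.2, 0, 0], [0, 0, 0.2, 0, 0], [0, 0, 0, 0, 0]])

```text
clock: 17.73
tcp_pos: [0.5755, -0.0013, 0.1086]
orientation: [-1.09, 1.38, -1.379]
contact_force: [-3.0, 2.2, -2.8]
grip_width: -0.0001
```

```bash
python3 -c "
from h import *
snap(19)"
```

```text
t 17.73 tcp winder mm [ 17.8 -44.5 108.6] F winder [-3.5  1.5 -2.8] w -0.0001
tool x in winder [ 0. -1.  0.]
((278.5, 252.5), 11.335884094238281, [269, 245, 19, 18, 254])
pred tip TCP+28 crop [array([431., 224.]), array([493., 248.]), array([475., 180.]), array([536., 202.])]
```

Request:
send_rows(plan=[[0, 0, 0.2, 0, 0], [0, 0, 0.2, 0, 0], [0, 0, 0, 0, 0]])

```text
clock: 18.15
tcp_pos: [0.5777, -0.0017, 0.108]
orientation: [-1.093, 1.382, -1.377]
contact_force: [-7.4, 3.2, -2.0]
grip_width: 0.0004
```

```bash
python3 -c "
from h import *
snap(20)"
```

```text
t 18.15 tcp winder mm [ 20.  -44.5 108. ] F winder [-7.9  1.4 -2. ] w 0.0004
tool x in winder [ 0.001 -1.     0.001]
((277.241943359375, 253.24192810058594), 10.971659660339355, [268, 245, 18, 18, 238])
pred tip TCP+28 crop [array([425., 223.]), array([487., 247.]), array([468., 179.]), array([529., 202.])]
```

Request:
send_rows(plan=[[0, 0, 0.2, 0, 0], [0, 0, 0, 0, 0]])

```text
clock: 18.45
tcp_pos: [0.5787, -0.0019, 0.1077]
orientation: [-1.095, 1.383, -1.376]
contact_force: [-9.9, 3.6, -1.7]
grip_width: 0.0
```

```bash
python3 -c "
from h import *
snap(21)"
```

```text
t 18.45 tcp winder mm [ 21.1 -44.4 107.7] F winder [-10.5   1.2  -1.7] w 0.0
tool x in winder [ 0.001 -1.     0.001]
((277.0, 253.0), 10.63024616241455, [268, 245, 18, 18, 237])
pred tip TCP+28 crop [array([421., 223.]), array([484., 246.]), array([465., 179.]), array([526., 201.])]
```

At the stop: the force is rising and the ball no longer moves. Backing off and clearing the hand.

Request:
send_rows(plan=[[0, 0, -1, 0, 0], [0, 0, -2.5, 0, 0], [0, 0, -3, 0, 0], [0, -3, -2, 0, 0], [-3, -5, 0, 0, 0], [-5, -5, 0, 0, 0], [-5, -4, 0, 0, 0], [-5, 0, 0, 0, 0], [0, 0, 0, 0, 0], [0, 0, 0, 0, 0]])

```text
clock: 19.75
tcp_pos: [0.5398, 0.1844, 0.2723]
orientation: [-1.088, 1.378, -1.381]
contact_force: [-0.7, -0.1, 0.2]
grip_width: 0.0001
```

```bash
python3 -c "
from h import *
st()
F={c:r.grab_frame(c) for c in('top','side')}
cv2.imwrite('pics/side22.png',cv2.resize(F['side']['image'][200:340,180:400,::-1],(800,510)))
cv2.imwrite('pics/top22.png',cv2.resize(F['top']['image'][120:320,160:400,::-1],(720,600)))
for c in F:
  try: print(c,ball(F[c]))
  except Exception as e: print(c,e)
for p in(.3,.34,.374): print(p,[proj(F[c],knob(.374,p)).round(1) for c in F])
"
```

```text
t 19.75 tcp winder mm [-60.  127.8 272.3] F winder [-0.7 -0.3  0.2] w 0.0001
tool x in winder [-0.001 -1.     0.   ]
top ((266.6954650878906, 210.6272735595703), 9.385516166687012, [258, 202, 18, 18, 269])
side ((283.5, 252.5), 10.12432861328125, [280, 243, 12, 20, 123])
0.3 [array([[265.8, 215.7]]), array([[285.6, 251.4]])]
0.34 [array([[266.3, 213.3]]), array([[282.8, 251.4]])]
0.374 [array([[266.6, 211.2]]), array([[280.4, 251.5]])]
```

View pics/side22.png

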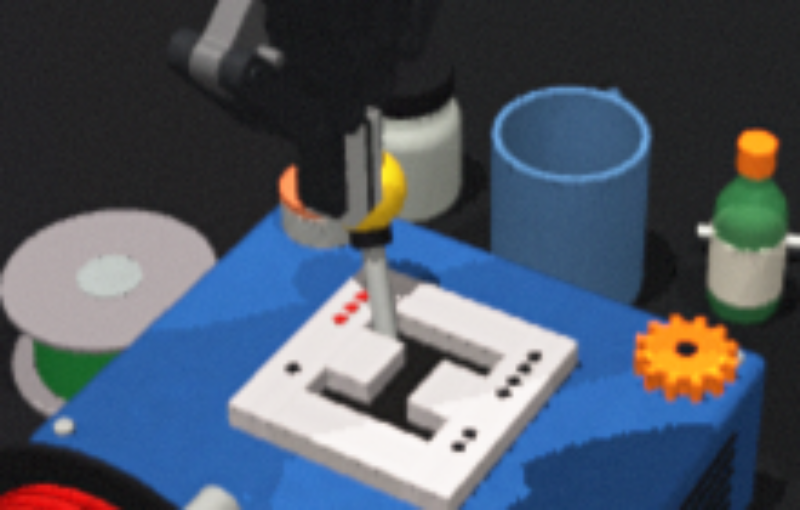

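View pics/top22.png

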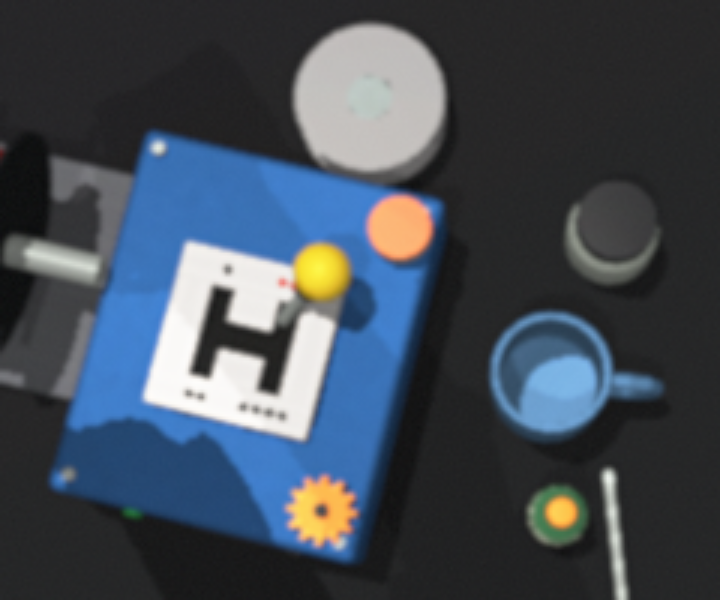

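```bash
python3 -c "
from bench import r
print(r.hand_in())"
```

```text
the job is handed in; nothing more can be done
None
```

The lever is fully home in the third slot (far right, three red dots), and I handed the job in at about 20 s with the hand clear.

**What I did:** The knob started in the left lane, already level with the middle channel (gear_along about 0.03). With the fingers shut, I pushed it right across the channel to its stop, where the force rose to about 10.5 N. I then went round behind it and pushed it forward to its stop, again about 10.5 N. It never entered the fourth slot.

**Last checks:**
- **Knob position:** The top picture puts the knob at pixel (266.7, 210.6). The prediction for fully home is (266.6, 211.2).
- **Side view:** The hand partly hid the knob in the last side picture, so that view does not confirm the position independently. It does show the lever in the third slot.
- **Loose things:** The gear, tin, green spool, mug, jar and glue all look undisturbed by eye in the last pictures. The screwdriver was only partly in view.
- **Contact:** The contact force is back to about zero with the hand away.

**What disagreed:** Both cameras showed the real fingertips about 42 mm higher than the reported tool position and `r.tip_extent` imply; horizontally they agreed. I set the height from the images, after a first approach passed above the knob without touching it. During the crossing the finger also pressed on the knob with about 4 N downward, and with up to 6.5 N upward at the stop. The upward force is below the 10 N needed to begin lifting it.

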